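# Unlock and open the blue tool case

### The arm

A 6-joint arm with a two-finger parallel gripper is mounted at the origin on the work surface. World frame = base frame: x ahead of the robot, y to its left, z up, the work surface at z = 0. Lengths are in m, angles in rad, forces in N, time in s.
With the tool pointing down it reaches from about 0.35 to 0.85 m from the base axis. Payload 8.1 kg.
Tool frame: the origin (TCP) lies at the very end of the fingers, on their centre line; the grasp point (between the pads) lies 19 mm behind it; y points along the fingers, z is the direction in which the jaws open and shut, and the axes are right-handed (so a half turn about y gives the same grasp; the last joint's range is limited). The gripper opens to 93 mm and grips with 3 to 60 N. Pads are 15 mm wide; open, the fingers measure 128 mm over their backs; the gripper's body (75 mm by 188 mm) begins 65 mm behind the grasp point.
Start: joints at [-0.085, 0.13, 1.488, -0, 1.523, -0.085], TCP at [0.6, 0, 0.219] pointing down, gripper open.
Joint ranges: [-2.96, 2.96], [-0.89, 2.26], [0.02, 2.5], [-1.34, 4.48], [0, 2.73], [-2.66, 2.66]. Speed limits (rad/s): [2.39, 2.39, 2.79, 3.14, 3.14, 3.14].

### API

Orientations are given as a rotation vector (axis times angle).
In Python, from plant import env, set_gripper, ik, grab_frame, job, monitor gives the robot as it stands. The module is installed in compiled form; this text tells all that it offers. Calls block until the motion is done:
- env.move_pose(position, orientation): joint-space move of the TCP to a pose.
- env.move_l(position, speed=0.15, rot=None): straight line of the TCP; rot=None keeps the orientation; speed is the mean speed in m/s.
- env.move_j(angles): joint-space move.
- set_gripper(opening, newtons=None): finger opening in m; newtons is the grip in N (None keeps the last); returns when the fingers have stopped.
- env.dwell(seconds).
- ik(position, orientation): joint angles nearest the present ones, or None.
- grab_frame(name): name is "scene" or "side" or "wrist"; returns a dict with "color" (480x640x3 uint8, red, green, blue), "fx", "fy", "cx", "cy" (pixels), "dist" ([k1, k2, p1, p2, k3] as OpenCV has them; the pictures are not rectified), "R" (3x3) and "t" (3): a world point X has camera coordinates R X + t; the wrist camera has in their place "hand_eye" (4x4, takes a point from camera to tool coordinates, whose origin is the TCP and whose axes are the tool frame's). Camera axes: x right, y down, z forward; pixel columns grow to the right and rows downward; lengths in m; the calibration is good to about 2 mm. A picture is of the moment at which its call begins: read the wrist's pose just before it. There is no depth.
A pose or a line that the arm cannot do raises env.IKError and nothing moves.
- job.job_done(): hands the job in, once; it reports no verdict.
Readings, each from a call of its own:
- monitor.current_t(): time.
- monitor.current_qpos(): joint angles.
- monitor.current_joint_vel(): joint speeds.
- monitor.current_joint_torque(): joint torques, N m.
- monitor.current_ee_pos(): TCP position.
- monitor.current_eef_rot(): TCP orientation.
- monitor.current_contact_force(): force on the tool from outside, world axes, zero at the start.
- monitor.current_torque(): the same for the moment, N m.
- monitor.current_finger_gap(): finger opening in m.
Only numpy, scipy, OpenCV 4.12 (cv2) and the standard library are available. Lean on these libraries where they do the work, as an engineer would, in place of code of your own. Each camera call takes 0.05 s, during which the arm holds its last target.

### The job

Open the tool case with the blue lid so that its bits can be reached: first draw its yellow lock slide all the way out to the side, then, without having forced the lid, slide the blue lid fully open and let go, leaving the lock out. Keep the red-lidded case locked and shut, and leave the other things on the bench where they are.

Things in the scene. Friction and masses are not known exactly. Their poses are not given: they have to be found in the camera images.
- blue_case: black tool case with a blue sliding lid. Fixed. Origin: centre of its underside, z up. 240 (x) x 130 (y) x 60 mm; lid top 68.5 mm, side rails 74 mm high. +x: the way the lid opens; +y: the side of the grey lock housing (56 mm in x, y = 65 to 150 mm, centred at x = -50 mm, 60 mm high).
- blue_lid_grip (a point): centre of the white upright grip bar on the blue lid: 18 mm thick along x, 60 mm long along y, 40 mm tall, rising from the lid's top (68.5 mm over the bench) to 108.5 mm; this point is 88.5 mm over the bench and, lid shut, 90 mm towards -x and 10 mm towards -y of the case's origin. Axes as the case's.
- blue_lock_grip (a point): centre of the yellow upright knob of the blue-lidded case's lock slide: 20 mm along x, 30 mm along y, 40 mm tall, from 68.5 to 108.5 mm over the bench; this point is 88.5 mm over the bench and, with the lock fully in, 50 mm towards -x and 85 mm towards +y of the case's origin. Axes as the case: +y is the way the lock is drawn out.
- blue_lid (a joint): travel of the blue lid along the case's +x, in m: 0 fully shut, 0.100 fully open (end stop). It stays where it is left; sliding takes about 3 to 5 N. While the lock is in, it has only about 6 mm of play.
- blue_lock (a joint): travel of the lock slide of the blue-lidded case along the case's +y, in m: 0 fully in, 0.045 fully out (end stop). Its steel tongue sits in a notch in the lid's edge and is clear of it beyond 0.026. It stays where it is left; sliding takes about 2 to 4 N.
- red_case: the same black tool case, but with a red lid: to be left alone. Fixed. Origin: centre of its underside, z up. 240 (x) x 130 (y) x 60 mm; lid top 68.5 mm, side rails 74 mm high. +x: the way the lid opens; +y: the side of the grey lock housing (56 mm in x, y = 65 to 150 mm, centred at x = -50 mm, 60 mm high).
- red_lid (a joint): travel of the red lid along the case's +x, in m: 0 fully shut, 0.100 fully open (end stop). It stays where it is left; sliding takes about 3 to 5 N. While the lock is in, it has only about 6 mm of play.
- red_lock (a joint): travel of the lock slide of the red-lidded case along the case's +y, in m: 0 fully in, 0.045 fully out (end stop). Its steel tongue sits in a notch in the lid's edge and is clear of it beyond 0.026. It stays where it is left; sliding takes about 2 to 4 N.
- can: plain aluminium drinks can, 66 mm across, 120 mm tall, standing; origin at the centre of its underside (lying tools: under the middle). To be left where it is.
- driver: screwdriver with orange handle, 200 mm long, lying; origin at the centre of its underside (lying tools: under the middle). To be left where it is.
- tape: cardboard-brown tape roll, 100 mm across, 48 mm tall, lying flat; origin at the centre of its underside (lying tools: under the middle). To be left where it is.
- wrench: steel wrench, 180 mm long, lying; origin at the centre of its underside (lying tools: under the middle). To be left where it is.
- brush: paint brush with a wooden handle, 200 mm long, lying; origin at the centre of its underside (lying tools: under the middle). To be left where it is.

How it is judged:
On the way, in this order (a step that is already met when the one before it is completed fails the run):
1. the blue case's lock slide is drawn out (more than 35 mm of its 45 mm) while the blue lid is still shut (within 12 mm) (value of joint blue_lock above 0.035 m and value of joint blue_lid below 0.012 m), for 0.2 s.
2. the blue lid is slid fully open (more than 90 mm of its 100 mm) with the lock still out (value of joint blue_lid above 0.09 m and value of joint blue_lock above 0.035 m), for 0.2 s.
At the end, for the whole second after the job is handed in: The blue lid stands open (at least 90 mm of its 100 mm) and at rest, its lock slide is out (at least 35 mm of its 45 mm), and the red lid (within 10 mm of shut) and red case's lock (within 12 mm of fully in) are as they were (all of step 2 and value of joint red_lid below 0.01 m and value of joint red_lock below 0.012 m and velocity of joint blue_lid between -0.01 and 0.01 m/s); the robot touches nothing.
It fails at once if the blue lid is forced past its lock (more than 12 mm open with the lock less than 20 mm out) (value of joint blue_lid above 0.012 m and value of joint blue_lock below 0.02 m).
It fails at once if the red case is unlocked or opened (lock more than 15 mm or lid more than 12 mm) (value of joint red_lock above 0.015 m or value of joint red_lid above 0.012 m).
It fails at once if another thing on the bench is moved by more than 40 mm (distance of any of can, driver, tape, wrench, brush from where it was at the start of the episode above 0.04 m).
It also fails if it takes over 45 s, if anything falls off the work surface, if the arm or the gripper's body presses on something with over 40 N, if the wrist force passes 120 N, or if a joint passes its speed limit or range.

## Working session

There is one attempt and no reset: what is moved stays moved. The work goes in short steps, each a Python script; the robot and the scene stay as the last script left them, time stands still between calls to the robot, and variables do not carry over. Pictures are saved under pics/ and viewed, and the job is handed in when it is done.

```bash
mkdir -p pics
python3 - <<'E'
from plant import env, set_gripper, ik, grab_frame, job, monitor
import cv2,pickle
for n in ["scene","side","wrist"]:
    p=monitor.current_ee_pos(); r=monitor.current_eef_rot()
    f=grab_frame(n); f['p']=p; f['r']=r
    pickle.dump(f,open(n+'.pkl','wb'))
    cv2.imwrite(f'pics/{n}0.png',f['color'][:,:,::-1])
    print(n,p,r)
print(monitor.current_t())
E
```

```text
scene [5.99455698e-01 6.49202313e-05 2.17597360e-01] [-1.21040244  1.21055546 -1.20822587]
side [5.99429019e-01 8.25734321e-05 2.17581745e-01] [-1.2104577   1.21062895 -1.20819924]
wrist [5.99484296e-01 5.24162939e-05 2.17688821e-01] [-1.2103096   1.21050692 -1.20833467]
0.15
```

View pics/scene0.png

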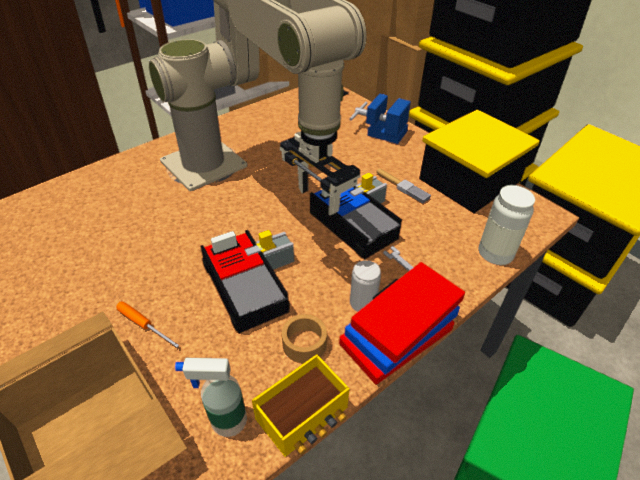

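View pics/side0.png

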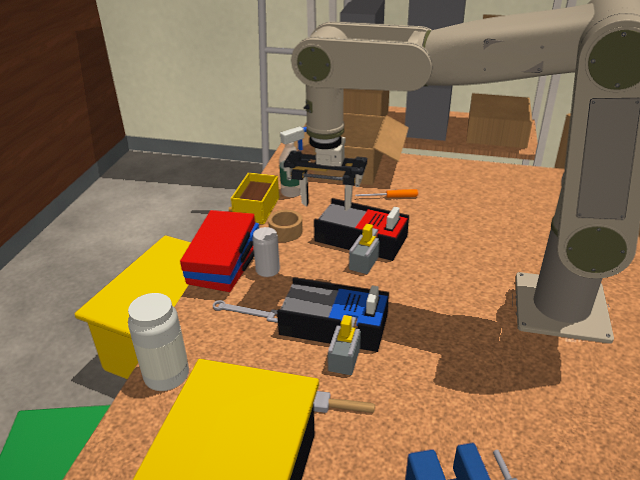

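View pics/wrist0.png

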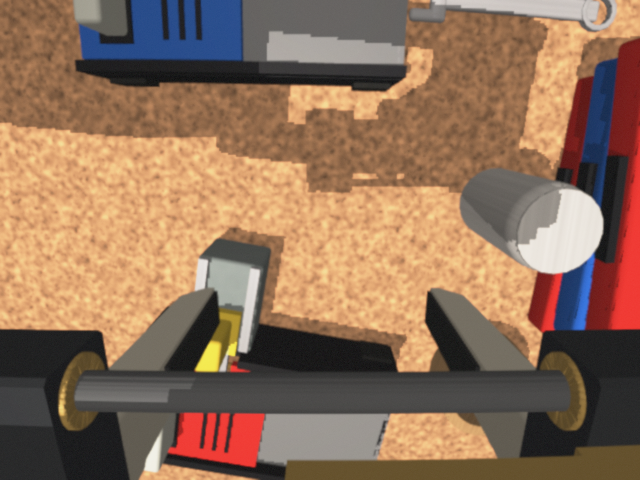

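The scene view shows the blue case at about (355,215), partly hidden by the gripper, and the red case at (245,280). In the side view the blue case is in full view at about (335,315), with its yellow knob at (347,328) and its white grip at (373,300). Next I'll enlarge the side and scene views.

Run:
```python
import cv2,pickle
for n,(x0,y0,x1,y1),s in [("side",(265,265,405,385),5),("scene",(295,150,435,270),5)]:
    f=pickle.load(open(n+'.pkl','rb'))
    c=f['color'][y0:y1,x0:x1,::-1]
    c=cv2.resize(c,None,fx=s,fy=s,interpolation=cv2.INTER_CUBIC)
    for k in range(0,x1-x0,20):
        cv2.line(c,(k*s,0),(k*s,6),(255,255,255),1);cv2.putText(c,str(x0+k),(k*s,18),0,.4,(255,255,255),1)
    for k in range(0,y1-y0,20):
        cv2.line(c,(0,k*s),(6,k*s),(255,255,255),1);cv2.putText(c,str(y0+k),(8,k*s+5),0,.4,(255,255,255),1)
    cv2.imwrite(f'pics/{n}0c.png',c)
```

```text
(no output)
```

View pics/side0c.png

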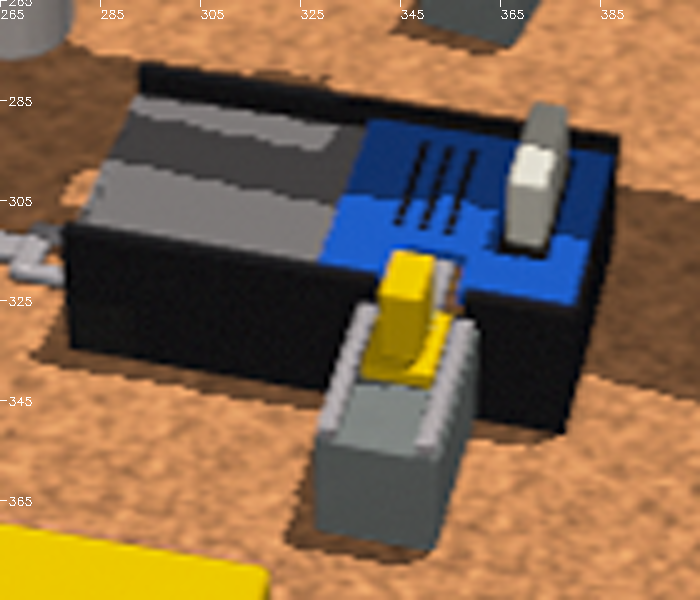

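View pics/scene0c.png

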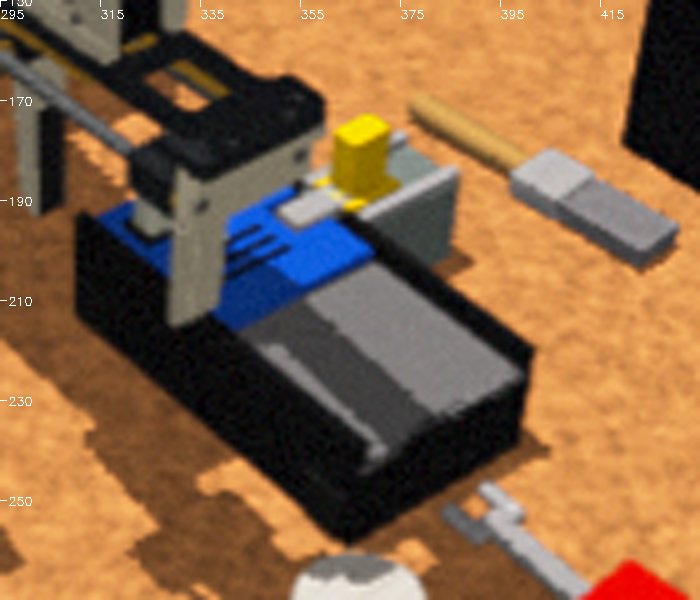

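Side crop: the case's rail corners and foot corners are clear, and so are the housing foot and the knob top. Scene crop: the front corners, the -y side corners and the knob top at about (367,176) are visible. I'll fit x, y and yaw to both views.

```bash
cat > h.py <<'E'
import numpy as np,cv2,pickle
from scipy.optimize import least_squares
from scipy.spatial.transform import Rotation as Ro
def proj(f,X):
    K=np.array([[f['fx'],0,f['cx']],[0,f['fy'],f['cy']],[0,0,1]])
    if 'R' in f: R,t=np.array(f['R']),np.array(f['t'])
    else:
        T=np.eye(4);T[:3,:3]=Ro.from_rotvec(f['r']).as_matrix();T[:3,3]=f['p']
        M=np.linalg.inv(T@np.array(f['hand_eye']));R,t=M[:3,:3],M[:3,3]
    return cv2.projectPoints(np.array(X,float).reshape(-1,1,3),cv2.Rodrigues(R)[0],t,K,np.array(f['dist'],float))[0].reshape(-1,2)
def w(p,X):
    X=np.array(X,float)/1000;c,s=np.cos(p[2]),np.sin(p[2])
    return X@np.array([[c,-s,0],[s,c,0],[0,0,1]]).T+[p[0],p[1],0]
def fit(obs,x0=(0.65,0.2,0)):
    F={n:pickle.load(open(n+'.pkl','rb')) for n in obs}
    r=lambda p:np.concatenate([(proj(F[n],w(p,[a for a,b in obs[n]]))-np.array([b for a,b in obs[n]])).ravel() for n in obs])
    s=least_squares(r,x0,loss='soft_l1');return s.x,r(s.x).reshape(-1,2)
E
python3 - <<'E'
from h import *
o={'side':[((120,65,74),(278,310)),((-120,65,74),(380,325.6)),((120,65,0),(279,334.4)),((-120,65,0),(378,351.6)),((-120,-65,74),(388.8,292.4)),((120,-65,74),(293,277.6)),((-22,150,0),(328,371)),((-78,150,0),(351.6,375.6)),((-50,85,108.5),(346.5,318.6))],
'scene':[((120,-65,0),(364.4,258.6)),((120,65,74),(401.8,220)),((-120,-65,74),(310.4,193)),((120,65,0),(399,238)),((-120,-65,0),(310.6,212.6)),((-50,85,108.5),(367.4,175.6))]}
p,r=fit(o);print(p,np.degrees(p[2]));print(r.round(1))
for n in o:print(fit({n:o[n]})[0])
print(Ro.from_rotvec(pickle.load(open('wrist.pkl','rb'))['r']).as_matrix().round(2))
for a in [(-50,85,88.5),(-90,-10,88.5)]:print(w(p,a))
E
```

```text
[ 0.53881229  0.18018982 -0.02052679] -1.1760982377187323
[[-2.   1.6]
 [-1.   2.8]
 [-1.1  0.5]
 [-0.3  0.3]
 [-0.2 -0.9]
 [-0.7 -0.6]
 [-0.7  0.6]
 [ 0.4  0.5]
 [-0.1 -0.7]
 [-0.9  0.3]
 [-0.5 -1.7]
 [-1.8 -0.6]
 [-1.2  0.1]
 [-1.9 -0.4]
 [-2.3 -0.4]]
[ 0.53741764  0.17853911 -0.0269878 ]
[ 0.54252729  0.18242599 -0.0343195 ]
[[-0. -0.  1.]
 [-1.  0. -0.]
 [-0. -1. -0.]]
[0.49056748 0.26619818 0.0885    ]
[0.448626   0.17203921 0.0885    ]
```

Run:
```python
from h import *
f=pickle.load(open('scene.pkl','rb'));g=pickle.load(open('side.pkl','rb'))
def tri(a,b):
    return least_squares(lambda X:np.r_[(proj(f,X)-a).ravel(),(proj(g,X)-b).ravel()],[.6,.4,.1])
def gr(F,a,z=0):
    return least_squares(lambda X:(proj(F,[X[0],X[1],z])-a).ravel(),[.6,.3]).x
# box top corner nearest case
print(gr(f,(424,172)),gr(f,(475,205)),'top', tri((477,178),(318,378)).x, tri((425,145),(318,378)).x,tri((425,145),(318,378)).cost,tri((477,178),(318,378)).cost)
print('brush',gr(g,(373,407)),gr(g,(318,402)))
print('can top', tri((366,270),(266,236)).x)
```

```text
[0.49695109 0.54216865] [0.70928551 0.53648305] top [0.56161537 0.47904447 0.10753408] [0.50784977 0.47897115 0.14196884] 16.01242837849049 1624.4316178704844
brush [0.40508799 0.4058737 ] [0.52019572 0.41734112]
can top [0.75694753 0.01155305 0.11297424]
```

```bash
cat >> h.py <<'E'
R0=np.array([[0,0,1.],[-1,0,0],[0,-1,0]])
def rv(yaw): return Ro.from_matrix(Ro.from_euler('z',yaw).as_matrix()@R0).as_rotvec()
E
python3 - <<'E'
from plant import env, set_gripper, ik, grab_frame, job, monitor
from h import *
for s in (1,-1):
    q=ik([0.4906,0.266,0.2],rv(s*np.pi/2-0.025));print(s,np.round(q,2) if q is not None else q)
q=ik([0.4906,0.266,0.2],rv(-np.pi/2-0.025))
env.move_pose([0.4906,0.266,0.2],rv(np.pi/2-0.025))
p=monitor.current_ee_pos();r=monitor.current_eef_rot();f=grab_frame('wrist');f['p']=p;f['r']=r
pickle.dump(f,open('wrist1.pkl','wb'))
c=f['color'][:,:,::-1].copy()
P=(0.5388,0.1802,-0.0205)
for a in [(-60,70,108.5),(-40,70,108.5),(-40,100,108.5),(-60,100,108.5),(-99,-40,108.5),(-81,-40,108.5),(-99,20,108.5),(-81,20,108.5),(-120,65,74),(-120,-65,74)]:
    u=proj(f,w(P,a))[0];cv2.circle(c,tuple(int(v) for v in u),3,(255,0,255),-1)
cv2.imwrite('pics/w1.png',c);print(monitor.current_t(),p,r)
E
```

```text
1 [ 0.4   0.03  1.63 -0.    1.48 -1.14]
-1 [ 0.4   0.03  1.63 -0.    1.48  2.  ]
1.3083 [0.49100769 0.26549652 0.20008336] [-1.57099453  0.0211327  -0.02165513]
```

View pics/w1.png

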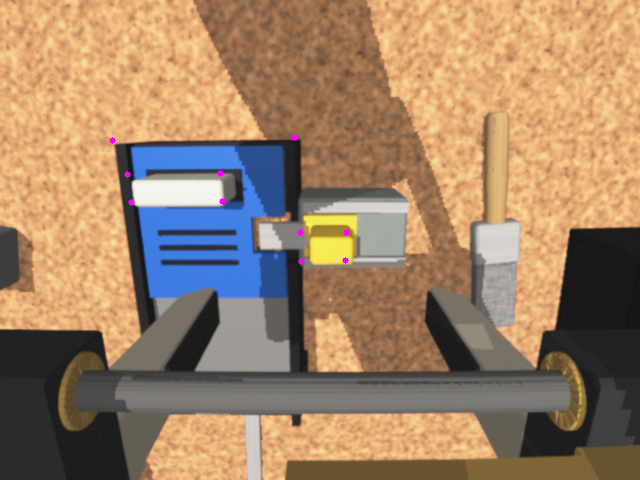

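The wrist view shows the whole case. My predicted dots sit about 8 px left of the real knob top and 3 px above it, and the knob top is at about (310–353, 227–263). I'll read it more closely in a crop and refit using this view.

Run:
```python
import cv2,pickle
f=pickle.load(open('wrist1.pkl','rb'))
x0,y0,x1,y1=105,130,415,280;s=2.5
c=cv2.resize(f['color'][y0:y1,x0:x1,::-1],None,fx=s,fy=s,interpolation=cv2.INTER_CUBIC)
for k in range(0,x1-x0,20): cv2.putText(c,str(x0+k),(int(k*s),10),0,.35,(0,0,0),1);cv2.line(c,(int(k*s),12),(int(k*s),18),(0,0,0),1)
for k in range(0,y1-y0,10): cv2.putText(c,str(y0+k),(745,int(k*s)+4),0,.35,(0,0,0),1);cv2.line(c,(735,int(k*s)),(742,int(k*s)),(0,0,0),1)
cv2.imwrite('pics/w1c.png',c)
```

```text
(no output)
```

View pics/w1c.png

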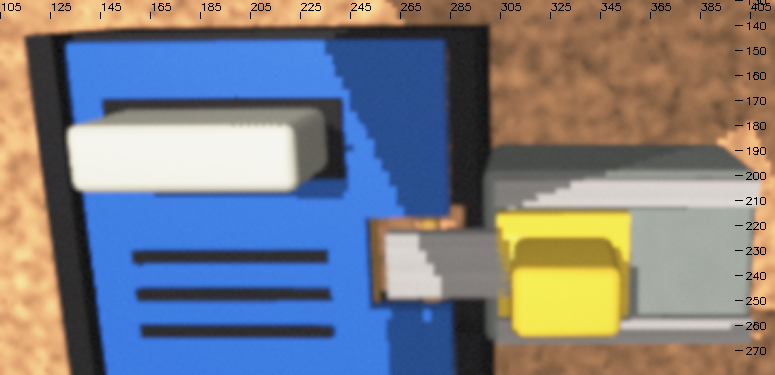

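Run:
```python
from h import *
o={'side':[((120,65,74),(278,310)),((-120,65,74),(380,325.6)),((120,65,0),(279,334.4)),((-120,65,0),(378,351.6)),((-120,-65,74),(388.8,292.4)),((120,-65,74),(293,277.6)),((-22,150,0),(328,371)),((-78,150,0),(351.6,375.6)),((-50,85,108.5),(346.5,318.6))],
'wrist1':[((-60,70,108.5),(310,236)),((-60,100,108.5),(353,236.5)),((-40,100,108.5),(353,264.4)),((-40,70,108.5),(310.5,264.4)),((-99,-40,108.5),(132,180.4)),((-99,20,108.5),(223,179.2)),((-81,20,108.5),(224.6,206)),((-81,-40,108.5),(135,206.4)),((-120,65,74),(300.2,140.4)),((-120,-65,74),(115.4,144.8))]}
for q in (o,{'wrist1':o['wrist1']}):
    p,r=fit(q);print(p);print(r[-10:].round(1).tolist())
    for a in [(-50,85,88.5),(-90,-10,88.5)]:print(w(p,a))
```

```text
[ 0.54168307  0.18316805 -0.01441548]
[[-5.3, -0.1], [-2.9, -1.2], [-3.0, -0.4], [-5.0, 0.1], [0.3, -1.0], [1.8, -1.5], [2.3, -0.4], [1.0, 0.6], [-2.6, 0.6], [0.5, -0.2]]
[0.49291354 0.26887997 0.0885    ]
[0.45154827 0.17446644 0.0885    ]
[ 0.54197966  0.18415885 -0.01148666]
[[-4.0, -0.0], [-1.6, -1.2], [-1.7, -0.4], [-3.7, 0.2], [1.4, -0.4], [2.9, -1.1], [3.5, -0.1], [2.2, 1.2], [-1.7, 0.7], [1.4, 0.5]]
[0.4929593  0.26972756 0.0885    ]
[0.45187073 0.17519328 0.0885    ]
```

Run:
```python
from plant import env, set_gripper, ik, grab_frame, job, monitor
from h import *
yaw=-0.013;R=rv(np.pi/2+yaw)
env.move_l([0.493,0.270,0.13],speed=0.15,rot=R)
env.move_l([0.493,0.270,0.082],speed=0.08)
print(monitor.current_contact_force(),monitor.current_ee_pos())
set_gripper(0.0,15)
print('gap',monitor.current_finger_gap(),monitor.current_contact_force())
p0=np.array(monitor.current_ee_pos());p0[2]=.082
d=np.array([-np.sin(yaw),np.cos(yaw),0])
for s in (0.01,0.025,0.04,0.043,0.045,0.046,0.047,.048):
    env.move_l(p0+d*s,speed=0.05)
    F=np.array(monitor.current_contact_force());print(s,F.round(1),np.array(monitor.current_ee_pos()).round(4),round(monitor.current_finger_gap(),4))
    if F[1]<-9: break
print(monitor.current_t())
f=grab_frame('side');cv2.imwrite('pics/side2.png',cv2.resize(f['color'][240:400,240:440,::-1],None,fx=3.5,fy=3.5,interpolation=cv2.INTER_CUBIC))
```

```text
[-0.90320594  1.24364357  0.92921447] [0.49306031 0.27003933 0.08203496]
gap 0.02989014884258663 [-0.40698618  1.35628878 -0.20190786]
0.01 [ 1.5  1.6 -1.9] [0.4932 0.281  0.082 ] 0.0297
0.025 [ 4.2  1.8 -3.6] [0.4935 0.296  0.082 ] 0.0299
0.04 [ 4.9  1.6 -4. ] [0.4939 0.3107 0.0821] 0.0301
0.043 [ 5.5 -6.4 -0.6] [0.4939 0.3119 0.0819] 0.03
0.045 [  4.1 -14.4   2. ] [0.4939 0.312  0.0818] 0.0301
5.425
```

View pics/side2.png

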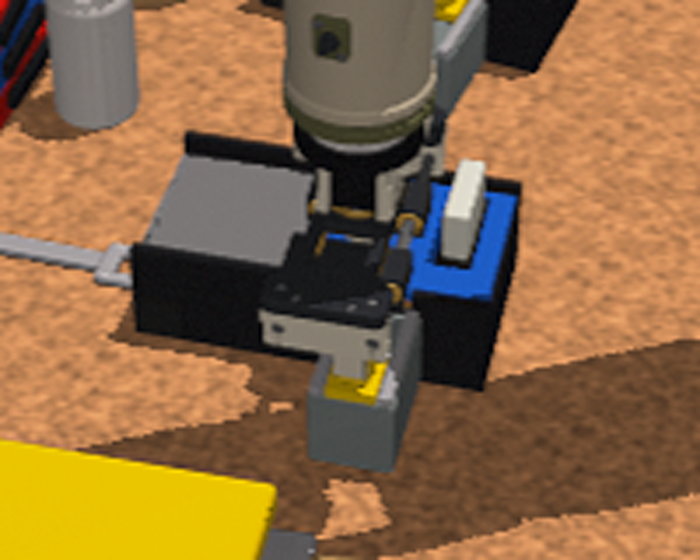

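The slide moved about 42 mm in y and then hit a hard stop: the force jumped to −14 N at y = 0.312, where the drawn-out knob is expected. I'll release, lift, and hover over the lid grip with the jaws along x, then check with the wrist camera.

Run:
```python
from plant import env, set_gripper, ik, grab_frame, job, monitor
from h import *
yaw=-0.013;
p=np.array(monitor.current_ee_pos());env.move_l(p-[0,0.001,0],speed=0.05)
set_gripper(0.06)
env.move_l([p[0],p[1],0.19],speed=0.2)
f0=monitor.current_contact_force();print('free',f0)
env.move_pose([0.452,0.175,0.19],rv(yaw))
p=monitor.current_ee_pos();r=monitor.current_eef_rot();f=grab_frame('wrist');f['p']=p;f['r']=r
pickle.dump(f,open('wrist2.pkl','wb'))
c=f['color'][:,:,::-1].copy()
P=(0.542,0.184,-0.0115)
for a in [(-60,115,108.5),(-40,115,108.5),(-40,145,108.5),(-60,145,108.5),(-99,-40,108.5),(-81,-40,108.5),(-99,20,108.5),(-81,20,108.5)]:
    u=proj(f,w(P,a))[0];cv2.circle(c,tuple(int(v) for v in u),2,(255,0,255),-1)
cv2.imwrite('pics/w2.png',c)
f=grab_frame('side');cv2.imwrite('pics/side3.png',cv2.resize(f['color'][240:400,240:440,::-1],None,fx=3.5,fy=3.5,interpolation=cv2.INTER_CUBIC))
print(monitor.current_t(),monitor.current_qpos())
```

```text
free [-0.31783941 -0.18278406 -0.52486946]
8.4417 [ 2.64128627e-01 -1.70483385e-01  1.83807466e+00  9.44324622e-05
  1.47467893e+00  2.75548892e-01]
```

View pics/w2.png

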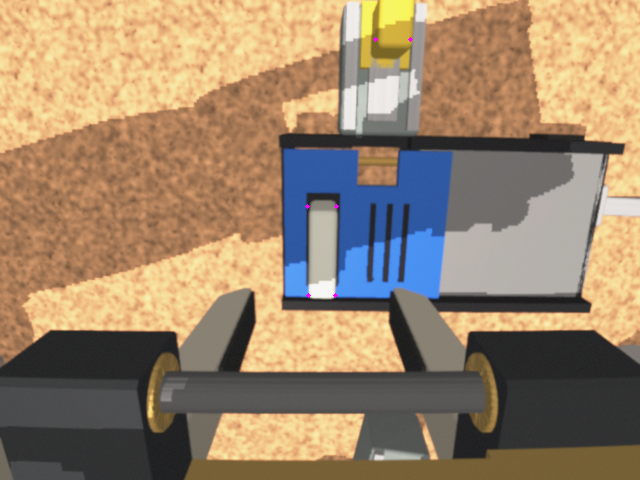

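View pics/side3.png

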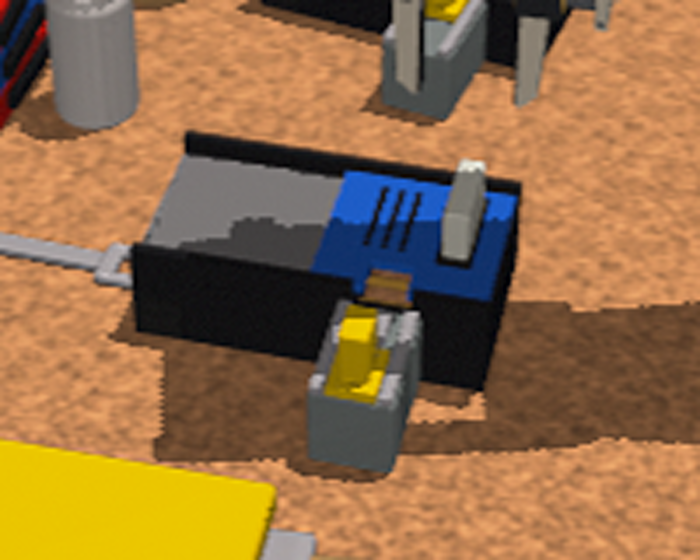

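The wrist view shows the tongue clear of the notch at (378,165) and the knob drawn out at (395,30). The predicted dots sit on both the knob and the white bar (308–338, 200–298). The side view agrees, and the lid is still shut. Now I'll grip the bar and slide the lid.

Run:
```python
from plant import env, set_gripper, ik, grab_frame, job, monitor
from h import *
yaw=-0.013;R=rv(yaw)
env.move_l([0.4525,0.175,0.12],speed=0.15,rot=R)
env.move_l([0.4525,0.175,0.081],speed=0.08)
print(np.round(monitor.current_contact_force(),1))
set_gripper(0.0,15)
print('gap',monitor.current_finger_gap(),np.round(monitor.current_contact_force(),1))
p0=np.array(monitor.current_ee_pos());p0[2]=.081
d=np.array([np.cos(yaw),np.sin(yaw),0])
for s in (0.01,0.03,0.06,0.09,0.095,0.098,0.1,0.102,.104,.106):
    env.move_l(p0+d*s,speed=0.06)
    F=np.array(monitor.current_contact_force());print(s,F.round(1),np.array(monitor.current_ee_pos()).round(4),round(monitor.current_finger_gap(),4))
    if F[0]<-14 or abs(F[1])>20: break
print(monitor.current_t())
```

```text
[-0.1 -0.2 -0.4]
gap 0.017949121920109046 [-1.2  0.7  1.6]
0.01 [ 2.9 -0.8 -0. ] [0.4631 0.1748 0.0811] 0.0181
0.03 [ 2.  -4.1  0.7] [0.4831 0.1743 0.0811] 0.0179
0.06 [ 1.8 -5.5  1.4] [0.5127 0.1736 0.081 ] 0.0182
0.09 [ 2.5 -7.9  0.3] [0.5428 0.1729 0.0811] 0.0178
0.095 [ 0.6 -7.5  2.3] [0.5476 0.1727 0.0811] 0.0175
0.098 [-0.1 -8.3  2.8] [0.5504 0.1727 0.0811] 0.018
0.1 [-6.2 -7.6  7.4] [0.5511 0.1727 0.081 ] 0.0181
0.102 [-16.2  -9.   14.4] [0.5511 0.1728 0.0809] 0.0181
13.525
```

The lid reached its end stop after about 98.5 mm. I'll release, lift and look.

Run:
```python
from plant import env, set_gripper, ik, grab_frame, job, monitor
from h import *
p=np.array(monitor.current_ee_pos());env.move_l([p[0]-0.0003,p[1],0.081],speed=0.05)
set_gripper(0.05)
env.move_l([p[0],p[1],0.22],speed=0.2)
env.dwell(0.3)
q=monitor.current_ee_pos();r=monitor.current_eef_rot();f=grab_frame('wrist');f['p']=q;f['r']=r
c=f['color'][:,:,::-1].copy()
P=(0.542,0.184,-0.0115)
for a in [(-60,115,108.5),(-40,115,108.5),(-40,145,108.5),(-60,145,108.5),(1,-40,108.5),(19,-40,108.5),(1,20,108.5),(19,20,108.5)]:
    u=proj(f,w(P,a))[0];cv2.circle(c,tuple(int(v) for v in u),2,(255,0,255),-1)
cv2.imwrite('pics/w3.png',c)
f=grab_frame('side');cv2.imwrite('pics/side4.png',cv2.resize(f['color'][180:420,180:440,::-1],None,fx=2.5,fy=2.5,interpolation=cv2.INTER_CUBIC))
print(monitor.current_t(),monitor.current_contact_force())
```

```text
15.7333 [0.05217843 1.08769967 0.54377272]
```

View pics/w3.png

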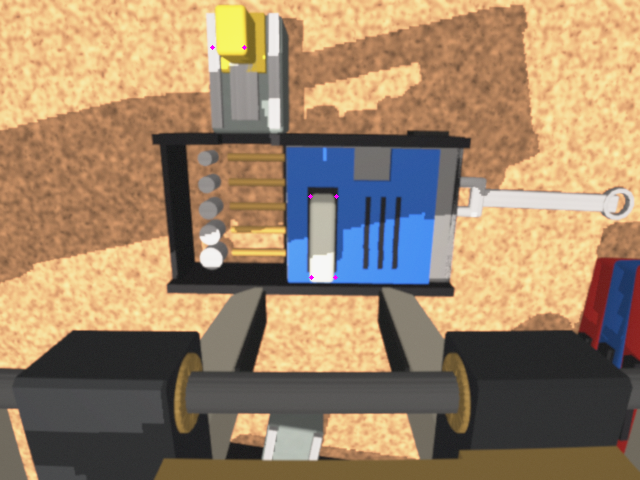

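View pics/side4.png

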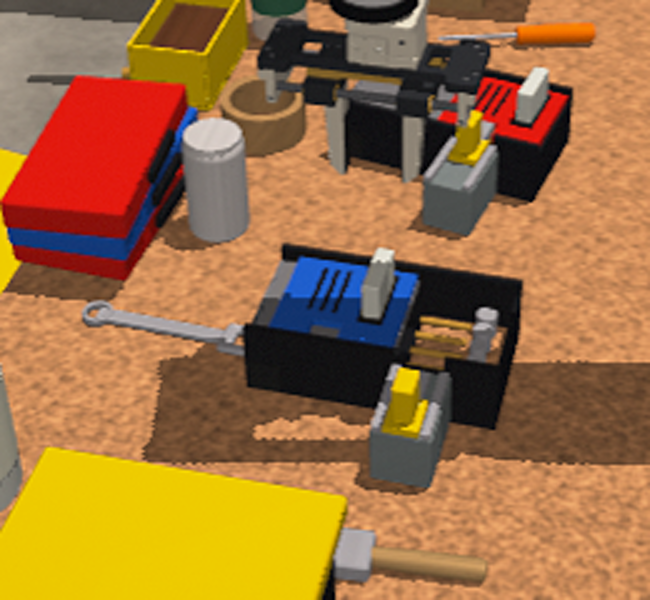

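The lid is open with the bits exposed, the grip bar lies on the fully-open dots, and the lock is out. The red case and the other things are unmoved, and the gripper is clear. Handing in.

Run:
```python
from plant import job, monitor
job.job_done();print(monitor.current_t())
```

```text
the job is handed in; nothing more can be done
the job is handed in; nothing more can be done
```

The blue case is open and the job is handed in, with no verdict reported. I drew the yellow lock slide out to its end stop while the lid was still shut. Then I slid the blue lid about 98.5 mm to its own end stop, let go and lifted clear, at about 16 s of the 45 s.

**Last checks:**
- **Lid:** the wrist picture shows the bits exposed and the white bar within a few pixels of the positions predicted for fully open.
- **Lock:** it is still out. The knob moved about 41–42 mm while I pulled, against a nominal 45 mm. It came up against a hard stop about 2 mm from where I expected the fully-out position, so it may have started a little out or my position fit was slightly off. In the last wrist picture the knob also sits several pixels off its predicted dots.
- **Everything else:** the red case and the wrench, can, tape, screwdriver and brush look unmoved in the pictures; I did not measure them.
- **Forces:** the largest contact-force component I read was about 16 N, at the lid's end stop. After lifting clear it was about 1 N, close to the free-air readings.

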